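Clear a water bath for cleaning: tilt its bottom plate out from under the heater cover

TASK

The small water bath is due for cleaning. First take the brown bottle out of it and stand it upright on the bare bench; then bring out the slotted steel bottom plate, whose far end is caught under the fixed heater cover, by raising its black grip and drawing it out tilted, along its slope, through the opening. Lay the plate flat, grip upward, inside the white drip tray; set both things down, never drop them or tip the bottle over, and leave the spirit lamp, the timer and the marker where they are.

Things in the scene. Friction and masses are not known exactly. Their poses are not given: they have to be found in the camera images.
- water_bath: Bench water bath, white casing 144 mm (x) by 290 mm (y), heavy, does not move. Origin: centre of its underside, on the bench; z up. An open steel basin is sunk in it; its +y end carries a fixed heater cover and, at y = 86 to 144 mm, a grey control head up to z = 135 mm (knob 143 mm). A brass drain cock sticks out low at the -y end, to y = -167 mm, up to z = 46 mm.
- basin_floor (a point): Centre of the basin's floor, at (0, -30, 12) mm in the bath's frame, axes as the bath's. The basin is 114 mm (x) by 200 mm (y) inside, y = -100 to +100 mm from this point, and 90 mm deep: its rim, round the long sides and the -y end, is 90 mm above this point. The walls there are 15 mm thick.
- cover_edge (a point): Middle of the free edge of the fixed heater cover, a folded steel hood, at (0, 20, 102) mm in the bath's frame, axes as the bath's. From here to +y the hood (z = -2 to +14 mm from here, a small gland to 28 mm) hides the basin's last 50 mm; the opening runs 150 mm from here to -y. Its edge has a drip lip 6 mm thick, turned down to z = -12 mm. The heater tube seen under it stops nothing.
- bottom_plate: Loose slotted steel plate in the basin, 96 (x) by 180 (y) by 17 mm thick with its flanges, 0.2 to 0.4 kg. Origin: centre of its underside; axes about as the bath's. Its +y end lies 40 mm under the hood and has a stop turned up to z = 26 mm that catches behind the hood's lip if lifted level. Tilted 28 to 38 degrees about that end, -y end up, it draws out along its slope. A strap rises to its grip.
- plate_grip (a point): Point in the plate's black grip, at (0, -68, 108) mm in the plate's frame, axes as the plate's. The grip is a flat upright block 48 mm (x) by 12 mm (y), reaching from 24 mm below to 10 mm above this point; its top stands 28 mm over the bath's rim. Pinch it across the 12 mm (along y): the plate then turns with the tool. The basin's -y wall is about 32 mm away.
- brown_bottle: Brown bottle with a black screw cap (fixed to it), 46 mm in diameter, 104 mm tall, 0.12 to 0.22 kg, standing on the bottom plate between grip and heater cover. Origin: centre of its underside; z up along it. The cap, 40 mm in diameter, is its top 22 mm and can be pinched from above. The bench is bare for it from x = 0.40 to 0.68 m, y = -0.40 to 0.30 m, but for the things listed.
- drip_tray: White plastic drip tray with a flat floor, 160 mm (x) by 250 mm (y) outside, rim 22 mm high, walls and floor 4 mm thick; does not move. Origin: centre of its underside, on the bench; its long side is y.
- lamp: Spirit lamp with cap, 59 mm in diameter, 84 mm tall, a bystander. Origin: centre of its underside.
- timer: Small white bench timer, 58 by 66 by 18 mm, a bystander. Origin: centre of its underside.
- marker: Marker pen, 134 mm long, 13 mm thick, lying on the bench, a bystander. Origin: at its middle, on the bench.
Mind the look-alikes: they are no part of the job. What is shaped like the brown_bottle but orange is not meant.

How it is judged:
By the outcome, as a careful person would: the job done as asked, in the order asked, and still so for the second after the job is handed in, with the robot touching nothing.
It also fails if it takes over 72 s, if anything falls off the work surface, if the arm or the gripper's body presses on something with over 40 N, if the wrist force passes 120 N, or if a joint passes its speed limit or range.

ROBOT

A 6-joint arm with a two-finger parallel gripper is mounted at the origin on a cart in front of the work surface, level with it; the furniture and walls round the work are solid. World frame = base frame: x ahead of the robot, y to its left, z up, the work surface at z = 0. Lengths are in m, angles in rad, forces in N, time in s.
With the tool pointing down it reaches from about 0.35 to 0.8 m from the base axis. Payload 7.3 kg.
Tool frame: the origin (TCP) lies midway between the tips of the shut fingers; the grasp point (between the pads) lies 19 mm behind it; z points along the fingers, y is the line along which they close (so a half turn about z gives the same grasp; the last joint's range is limited). The gripper opens to 85 mm and grips with 20 to 120 N. Pads are 22 mm wide; open, the fingers measure 114 mm over their backs; the gripper's body (76 mm by 85 mm) begins 54 mm behind the grasp point. The pads swing forward as they close: fully open they stand 13 mm farther back than shut.
Start: joints at [-1.451, 0.342, 1.524, -0, 1.275, -0.146], TCP at [0.138, -0.507, 0.231] pointing down, gripper open.
Joint ranges: [-2.53, 2.53], [-0.77, 2.02], [0.04, 2.7], [-1, 4.14], [0.28, 2.66], [-3.11, 3.11]. Speed limits (rad/s): [2.57, 2.57, 3.14, 3.14, 3.14, 3.14].

INTERFACE

Orientations are given as a unit quaternion [x, y, z, w].
In Python, from plant import ctrl, fingers, planner, state, grab_frame, camera_params, job_done gives the robot as it stands. Calls block until the motion is done:
- ctrl.move_to(position, orientation): joint-space move of the TCP to a pose.
- ctrl.move_straight(position, rot=None, max_speed=0.15): straight line of the TCP; rot=None keeps the orientation; max_speed is the mean speed in m/s.
- ctrl.set_joints(angles): joint-space move.
- fingers.set_gripper(opening, grip_force=None): opening from 0.0 (shut) to 1.0 (fully open); grip_force is the grip in N (None keeps the last); returns when the fingers have stopped.
- ctrl.wait(seconds).
- planner.inverse_kinematics(position, orientation): joint angles nearest the present ones, or None.
- state(): the state.
- grab_frame(name): name is "scene" or "top" or "wrist"; returns the picture (384x512x3 uint8, red, green, blue); there is no depth.
- camera_params(name): a dict with "fx", "fy", "cx", "cy" (pixels), "k1" (the pictures are not rectified: a ray, as slopes to the right and down, at radius r is drawn at 1 + k1 r^2 times it, then the intrinsics apply), "rvec" (rotation vector, rad) and "tvec" (3), from world to camera coordinates, as OpenCV has them. Camera axes: x right, y down, z forward; pixel columns grow to the right and rows downward; lengths in m; the calibration is good to about 2 mm. A picture is of the moment at which its call begins: read the wrist's pose just before it. camera_params takes no time and is no camera call; for the wrist camera it gives the pose at the moment of the call.
A pose or a line that the arm cannot do raises ctrl.Unreachable and nothing moves.
- job_done(): hands the job in; it is judged then, once.
The state is a dict: "t": time; "joint_pos": joint angles; "qvel": joint speeds; "tau": joint torques, N m; "tool_pos": TCP position; "tool_rot": TCP orientation; "wrist_force": force on the tool from outside, world axes, zero at the start; "wrist_torque": the same for the moment, N m; "finger_gap": opening from 0.0 (shut) to 1.0 (fully open); "grasp_force": force on a finger pad.
Only numpy, scipy, OpenCV 4.12 (cv2) and the standard library are available. Lean on these libraries where they do the work, as an engineer would, in place of code of your own. Each camera call takes 0.05 s, during which the arm holds its last target. There are 200 camera calls.

## Working session

There is one attempt and no reset: what is moved stays moved. The work goes in short steps, each a Python script; the robot and the scene stay as the last script left them, time stands still between calls to the robot, and variables do not carry over. Pictures are saved under pics/ and viewed, at most 10 in all, crops included, and the job is handed in when it is done.

```bash
ls; mkdir -p pics; python3 - <<'E'
from plant import *
import cv2
for n in ("scene","top"):
    im=grab_frame(n); cv2.imwrite(f"pics/{n}0.png",cv2.resize(im[:,:,::-1],(800,600),interpolation=cv2.INTER_CUBIC)); cv2.imwrite(f"raw_{n}0.png",im[:,:,::-1])
    print(n,camera_params(n))
print(state())
E
```

```text
pics
scene {'fx': 428.88841225197615, 'fy': 428.88841225197615, 'cx': 256.7335957002889, 'cy': 194.49311739803085, 'k1': -0.04851113938410711, 'rvec': array([ 0.77113921, -2.6626332 ,  1.01292123]), 'tvec': array([0.44767228, 0.31937978, 0.93083265])}
top {'fx': 348.1749218241881, 'fy': 348.1749218241881, 'cx': 257.6880196761348, 'cy': 187.13579242757046, 'k1': 0.021753734174936288, 'rvec': array([ 2.16738886, -2.16548257,  0.17463408]), 'tvec': array([-0.05888667,  0.58219083,  0.87077531])}
{'t': 0.1, 'joint_pos': array([-1.45102643e+00,  3.42671147e-01,  1.52490553e+00,  9.88217008e-06,
        1.27545559e+00, -1.45968407e-01]), 'qvel': array([-0.00084823, -0.00128203, -0.00353796,  0.00371815, -0.00022356,
        0.0015632 ]), 'tau': array([ 2.59981251e-03, -4.34448123e+01, -2.46491504e+01, -2.92181903e-05,
        4.69067323e-03, -2.34236592e-05]), 'tool_pos': array([ 0.13787252, -0.50619317,  0.23069166]), 'tool_rot': array([ 9.91185807e-01,  1.32477081e-01,  1.41543833e-05, -7.19683877e-04]), 'wrist_force': array([ 0.76929407,  0.65205259, -0.09720758]), 'wrist_torque': array([-0.00216876,  0.00381388, -0.03406198]), 'grasp_force': 0.0, 'finger_gap': 0.9975537385191449}
```

View pics/scene0.png

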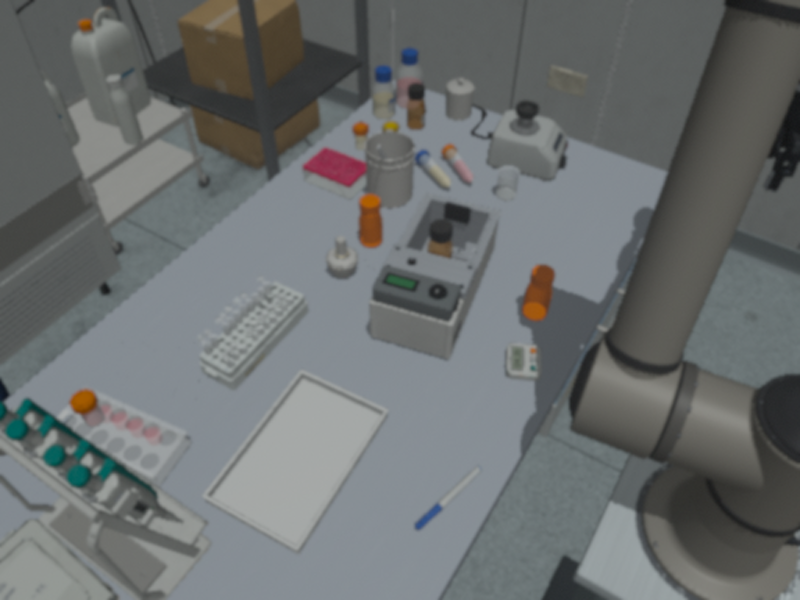

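View pics/top0.png

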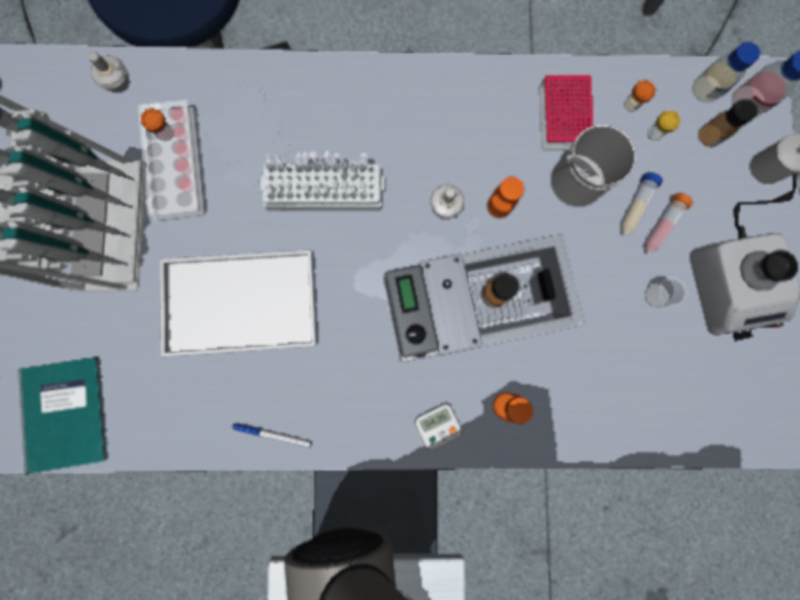

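Both views show the same layout. In the top picture (800x600, up = +x, left = +y):
- The bath is at about (485,297), with its head at the left end, (410,310), and the hood at (452,303).
- The black grip is at (543,284).
- The white tray is at (238,302), the timer at (438,425), the marker at (272,435) and the lamp at (447,200).

Candidates for the bottle:
- **Black cap with brown body, in the bath:** (503,287). This is the one I want.
- **Orange look-alikes:** (507,195) and (513,407).
- **Brown bottle at the far right on the bench:** (730,122), not in the bath.

Next I'll cast rays for coarse poses and move the wrist camera over the bath for a close check.

```bash
cat > h.py <<'E'
from plant import *
import cv2, numpy as np
from scipy.spatial.transform import Rotation as R
def cam(p):
    Rw=R.from_rotvec(np.ravel(p['rvec'])).as_matrix(); K=np.array([[p['fx'],0,p['cx']],[0,p['fy'],p['cy']],[0,0,1]])
    return Rw,np.ravel(p['tvec']),K,np.array([p['k1'],0,0,0.])
def ray(p,px):
    Rw,t,K,d=cam(p); u=cv2.undistortPoints(np.array(px,float).reshape(-1,1,2),K,d).reshape(-1,2)
    return -Rw.T@t,np.c_[u,np.ones(len(u))]@Rw
def on_plane(p,px,z):
    c,d=ray(p,px); z=np.broadcast_to(z,len(d)); return c+d*((z-c[2])/d[:,2])[:,None]
def proj(p,P):
    Rw,t,K,d=cam(p); return cv2.projectPoints(np.array(P,float).reshape(-1,3),np.ravel(p['rvec']),t,K,d)[0].reshape(-1,2)
def down(yaw,tilt=0.,flip=False):
    # tool y along bath/plate y (yaw about z), tilt about local x (neg: -y end up); flip = half turn about the tool axis
    r=R.from_euler('z',yaw)*R.from_euler('x',tilt)*R.from_matrix(np.diag([1.,-1,-1]))
    if flip: r=r*R.from_euler('z',np.pi)
    return r
E
python3 - <<'E'
from h import *
np.set_printoptions(precision=4,suppress=True)
p=camera_params("top"); s=512/800
def q(l,z): 
    return on_plane(p,np.array(l)*s,z)
print("bath rim -y corners",q([(562,235),(582,323)],.102))
print("head top corners",q([(386,270),(402,359)],.135))
print("hood edge corners",q([(465,255),(482,345)],.114))
print("cap",q([(505,287)],.133),"grip",q([(546,284)],.130))
print("tray rim corners",q([(161,260),(312,251),(316,345),(163,355)],.022))
print("lamp,timer,marker ends",q([(447,205),(438,425),(233,427),(310,444)],[.03,.01,.01,.01]))
print("orange",q([(512,188),(518,409)],.10))
print("far misc",q([(262,200),(385,200),(610,150)],[.05,.05,.1]))
st=state(); w=camera_params("wrist"); Rw,t,K,d=cam(w); T=R.from_quat(st['tool_rot'])
print("cam in tool",T.inv().apply(-Rw.T@t-st['tool_pos']),"axis",T.inv().apply(Rw[2]),T.inv().apply(Rw[0]),w['fx'])
E
```

```text
bath rim -y corners [[ 0.6667 -0.31    0.102 ]
 [ 0.5267 -0.3358  0.102 ]]
head top corners [[ 0.6034 -0.0306  0.135 ]
 [ 0.4707 -0.0546  0.135 ]]
hood edge corners [[ 0.6312 -0.1532  0.114 ]
 [ 0.492  -0.1768  0.114 ]]
cap [[ 0.5785 -0.2101  0.133 ]] grip [[ 0.5837 -0.2734  0.13  ]]
tray rim corners [[0.6386 0.3494 0.022 ]
 [0.6556 0.0964 0.022 ]
 [0.4953 0.0864 0.022 ]
 [0.4792 0.3371 0.022 ]]
lamp,timer,marker ends [[ 0.7362 -0.1356  0.03  ]
 [ 0.3624 -0.1182  0.01  ]
 [ 0.361   0.2214  0.01  ]
 [ 0.3327  0.0943  0.01  ]]
orange [[ 0.744  -0.2327  0.1   ]
 [ 0.3955 -0.2322  0.1   ]]
far misc [[ 0.7363  0.1774  0.05  ]
 [ 0.7381 -0.0284  0.05  ]
 [ 0.8089 -0.3945  0.1   ]]
cam in tool [ 0.0827  0.0001 -0.1422] axis [-0.319  -0.0002  0.9477] [0.0004 1.     0.0003] 274.7464464997866
```

```bash
cat > geo.py <<'E'
from h import *
def plate_path(bc,yaw,th,shift,draw,up):
    """grip point pose for plate tilted th about +y end; bath frame -> world; returns grasp point, rotation args"""
    pass
class Bath:
    def __init__(s,xy,yaw): s.xy=np.array(xy); s.yaw=yaw
    def w(s,p): return R.from_euler('z',s.yaw).apply(p)+np.r_[s.xy,0]
    def grip(s,th,shift=0,draw=0,up=0):   # grip point, bath frame, plate tilted by th about its +y lower edge
        v=R.from_euler('x',-th).apply([0,-158,108])/1000
        e=np.array([0,.060-shift,.012])+draw*np.array([0,-np.cos(th),np.sin(th)])+[0,0,up]
        return s.w(e+v)
def tcp(grasp,rot,fwd=.019): return np.array(grasp)+rot.apply([0,0,fwd])
E
python3 - <<'E'
from geo import *
np.set_printoptions(precision=2,suppress=True)
b=Bath([.567,-.183],np.radians(11)); 
for f in (-90,90):
    r=down(b.yaw+np.radians(f))
    for z in (.12,.32): print("bottle",f,planner.inverse_kinematics(tcp([.5785,-.21,z],r),r.as_quat()))
for fl in (False,True):
    for a in [(0,),(0,0,0,.05),(33,.012),(33,.012,.12),(33,.012,.12,.1),(0,.3,0,.15)]:
        r=down(b.yaw,-np.radians(a[0]),fl); g=b.grip(np.radians(a[0]),*a[1:])
        print(fl,a,g,planner.inverse_kinematics(tcp(g,r),r.as_quat()))
    r=down(np.radians(3.5),0,fl)
    for z in (.112,.25): print("tray",planner.inverse_kinematics(tcp([.567,.218-.068,z],r),r.as_quat()))
    r=down(np.radians(3.5)+np.pi,0,fl)
    for z in (.112,.25): print("tray180",planner.inverse_kinematics(tcp([.567,.218+.068,z],r),r.as_quat()))
r=down(b.yaw-np.pi/2)
ctrl.move_to(tcp([.5785,-.21,.30],r),r.as_quat())
import pickle
w=camera_params("wrist"); im=grab_frame("wrist"); pickle.dump(w,open("w1.pkl","wb"))
cv2.imwrite("raw_w1.png",im[:,:,::-1]); cv2.imwrite("pics/w1.png",cv2.resize(im[:,:,::-1],(800,600),interpolation=cv2.INTER_CUBIC))
print(state()['t'])
E
```

```text
bottle -90 [-0.47  0.63  1.43 -0.    1.08  2.48]
bottle -90 [-0.47  0.48  1.12 -0.    1.54  2.48]
bottle 90 [-0.47  0.63  1.43 -0.    1.08 -0.66]
bottle 90 [-0.47  0.48  1.12 -0.    1.54 -0.66]
False (0,) [ 0.59 -0.28  0.12] [-0.56  0.68  1.32 -0.    1.14  0.82]
False (0, 0, 0, 0.05) [ 0.59 -0.28  0.17] [-0.56  0.63  1.26 -0.    1.24  0.82]
False (33, 0.012) [ 0.57 -0.21  0.19] [-0.23  0.49  1.62 -0.69  0.9   1.55]
False (33, 0.012, 0.12) [ 0.59 -0.31  0.25] [-0.39  0.48  1.43 -0.58  0.97  1.26]
False (33, 0.012, 0.12, 0.1) [ 0.59 -0.31  0.35] [-0.39  0.41  1.26 -0.51  1.17  1.12]
False (0, 0.3, 0, 0.15) [ 0.64 -0.57  0.27] None
tray [ 0.13  0.59  1.53 -0.    1.02  1.64]
tray [ 0.13  0.46  1.35 -0.    1.34  1.64]
tray180 [ 0.35  0.67  1.37 -0.    1.1  -1.29]
tray180 [ 0.35  0.55  1.19 -0.    1.4  -1.29]
True (0,) [ 0.59 -0.28  0.12] [-0.56  0.68  1.32 -0.    1.14 -2.33]
True (0, 0, 0, 0.05) [ 0.59 -0.28  0.17] [-0.56  0.63  1.26 -0.    1.24 -2.33]
True (33, 0.012) [ 0.57 -0.21  0.19] [-0.23  0.49  1.62 -0.69  0.9  -1.59]
True (33, 0.012, 0.12) [ 0.59 -0.31  0.25] [-0.39  0.48  1.43 -0.58  0.97 -1.88]
True (33, 0.012, 0.12, 0.1) [ 0.59 -0.31  0.35] [-0.39  0.41  1.26 -0.51  1.17 -2.02]
True (0, 0.3, 0, 0.15) [ 0.64 -0.57  0.27] None
tray [ 0.13  0.59  1.53 -0.    1.02 -1.5 ]
tray [ 0.13  0.46  1.35 -0.    1.34 -1.5 ]
tray180 [ 0.35  0.67  1.37 -0.    1.1   1.86]
tray180 [ 0.35  0.55  1.19 -0.    1.4   1.86]
2.3833
```

View pics/w1.png

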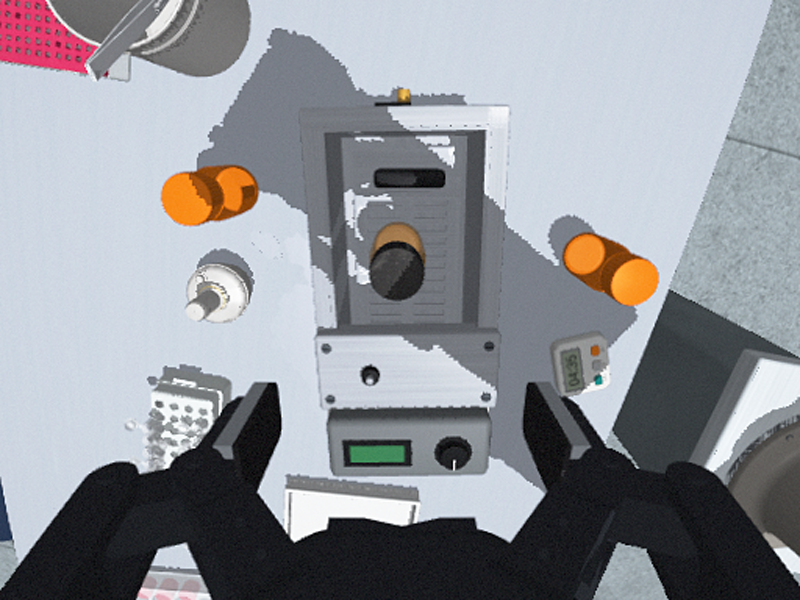

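The wrist view (800x600) shows the black cap at (397,271) on a brown body at (398,240), inside the bath between the grip (410,178) and the hood edge (y≈330). So the choice is right: the orange ones at (210,195) and (612,270) stand outside. The rim's outer -y corners are at (300,108) and (510,106). Next I'll refine the pixels and plane intersections.

```bash
python3 - <<'E'
from geo import *
import pickle
np.set_printoptions(precision=4,suppress=True)
w=pickle.load(open("w1.pkl","rb")); s=512/800
im=cv2.imread("raw_w1.png"); hsv=cv2.cvtColor(im,cv2.COLOR_BGR2HSV)
dark=(hsv[...,2]<75).astype(np.uint8)
m=np.zeros_like(dark); m[int(90*s):int(310*s),int(350*s):int(470*s)]=1
n,l,st,c=cv2.connectedComponentsWithStats(dark*m)
for i in range(1,n):
    if st[i,4]>60: print("dark",st[i],c[i]/s)
q=lambda l,z:on_plane(w,np.array(l)*s,z)
print("rim corners",q([(300,108),(510,106)],.102))
a=q([(316,335),(499,329),(322,408),(495,408)],.116); print("hood",a)
print("head top",q([(328,408+4),(491,408),(331,473),(490,473)],.135))
print("basin rim inner -y corners",q([(325,133),(486,132)],.102))
print("grip top",q([(374,168),(445,170),(444,187),(376,187)],.130))
for z in(.120,.128,.133): 
    c_=q([(397,271)],z)[0]; e=q([(370,271),(425,271)],z); print("cap",z,c_,np.linalg.norm(e[0]-e[1]))
t=camera_params("top")
c1,d1=ray(w,[(397*s,271*s)]);c2,d2=ray(t,[(505*s,287*s)])
A=np.c_[d1[0],-d2[0]];k=np.linalg.lstsq(A,c2-c1,rcond=None)[0]; print("cap tri",c1+k[0]*d1[0],c2+k[1]*d2[0])
E
```

```text
dark [239 108  46  12 538] [408.7244 177.4076]
dark [236 154  36  38 949] [396.7169 271.5243]
rim corners [[ 0.6696 -0.309   0.102 ]
 [ 0.5266 -0.3382  0.102 ]]
hood [[ 0.6343 -0.1478  0.116 ]
 [ 0.4956 -0.1799  0.116 ]
 [ 0.6211 -0.0831  0.116 ]
 [ 0.4799 -0.1105  0.116 ]]
head top [[ 0.6144 -0.0933  0.135 ]
 [ 0.4901 -0.1211  0.135 ]
 [ 0.6041 -0.0348  0.135 ]
 [ 0.4743 -0.0599  0.135 ]]
basin rim inner -y corners [[ 0.6501 -0.2958  0.102 ]
 [ 0.5389 -0.3182  0.102 ]]
grip top [[ 0.6105 -0.2798  0.13  ]
 [ 0.5644 -0.2875  0.13  ]
 [ 0.5627 -0.2767  0.13  ]
 [ 0.6071 -0.2681  0.13  ]]
cap 0.12 [ 0.5821 -0.2114  0.12  ] 0.040124246952738606
cap 0.128 [ 0.5824 -0.2135  0.128 ] 0.03906530963420429
cap 0.133 [ 0.5826 -0.2148  0.133 ] 0.038403473810120325
cap tri [ 0.5822 -0.2118  0.1217] [ 0.5801 -0.2126  0.1216]
```

Bath: centre (0.569,-0.1815), yaw 11.5°, and the grip lies where that predicts. The cap top is at about z=0.121, (0.582,-0.212). Next I'll grasp the cap across bath x, lift it, and set the bottle down at (0.43,0.03).

```bash
python3 - <<'E'
from geo import *
import time
b=Bath([.569,-.1815],np.radians(11.5)); r=down(b.yaw-np.pi/2)
P=lambda m:print(m,"t%.2f gap%.3f gf%.1f"%(state()['t'],state()['finger_gap'],state()['grasp_force']),state()['wrist_force'].round(1),state()['tool_pos'].round(4))
fingers.set_gripper(.72,grip_force=45)
xy=[.582,-.2118]
ctrl.move_to(tcp([*xy,.155],r),r.as_quat()); P("above")
ctrl.move_straight(tcp([*xy,.111],r),max_speed=.1); P("down")
fingers.set_gripper(0.,grip_force=45); P("gripped")
ctrl.move_straight(tcp([*xy,.135],r),max_speed=.1); P("lifted a bit")
if state()['finger_gap']>.3:
    ctrl.move_straight(tcp([*xy,.275],r),max_speed=.2); P("lifted")
    im=grab_frame("top")[:,:,::-1]; cv2.imwrite("pics/lift.png",cv2.resize(im[120:260,200:400],(800,560),interpolation=cv2.INTER_CUBIC))
    r2=down(0-np.pi/2)
    ctrl.move_to(tcp([.43,.03,.21],r2),r2.as_quat()); P("over")
    ctrl.move_straight(tcp([.43,.03,.108],r2),max_speed=.15); P("near"); f0=state()['wrist_force'][2]
E
```

```text
above t3.38 gap0.721 gf0.0 [ 1.2 -0.9  0.3] [ 0.5828 -0.2122  0.1372]
down t3.98 gap0.722 gf0.0 [ 0.9 -0.6  0.3] [ 0.5826 -0.2121  0.093 ]
gripped t4.31 gap0.442 gf45.2 [-0.7  0.4  5.8] [ 0.5826 -0.2121  0.0933]
lifted a bit t4.70 gap0.447 gf45.4 [-0.8  0.  -2. ] [ 0.582  -0.2118  0.116 ]
lifted t5.55 gap0.444 gf45.4 [-0.9 -0.6 -1.7] [ 0.5814 -0.2115  0.2543]
over t6.72 gap0.443 gf45.4 [ 0.1  0.1 -2.2] [0.4312 0.0294 0.1913]
near t7.56 gap0.449 gf45.4 [-0.1  0.1 -0.6] [0.4308 0.0297 0.0895]
```

```bash
python3 - <<'E'
from geo import *
ctrl.wait(.2); f0=state()['wrist_force'][2]; p=state()['tool_pos'].copy(); print(f0,p)
r2=down(-np.pi/2); z=.0893
for i in range(16):
    z-=.0015; ctrl.move_straight([.43,.03,z],max_speed=.03)
    f=state()['wrist_force'][2]
    if f>f0+2.5: break
print(i,z,f,state()['t'],state()['tool_pos'])
import pickle
w=camera_params("wrist");im=grab_frame("wrist");t=grab_frame("top")
cv2.imwrite("pics/place.png",np.hstack([cv2.resize(im,(400,300)),cv2.resize(t,(400,300))])[:,:,::-1])
E
```

```text
-2.2281506527541257 [0.43060439 0.0299128  0.08976525]
15 0.06529999999999998 -2.404648665744446 11.7583 [0.42992289 0.03001008 0.06520815]
```

View pics/place.png

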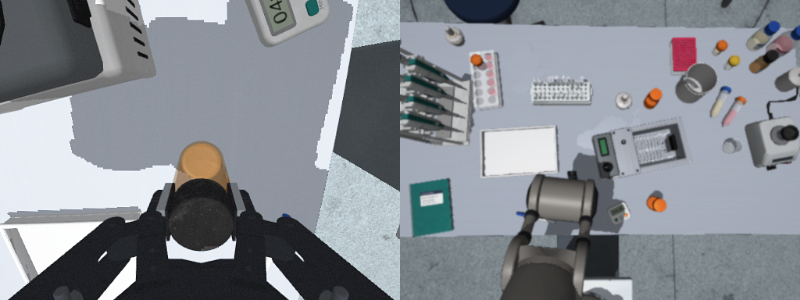

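The left half shows the bottle held by its cap (cap at (200,215), body below it) over bare bench. The basin in the top view has only the plate left. There's no contact yet, so I'll keep descending.

```bash
python3 - <<'E'
from geo import *
f0=-2.2; z=.0653
for i in range(12):
    z-=.0012; ctrl.move_straight([.43,.03,z],max_speed=.03)
    f=state()['wrist_force'][2]
    if f>f0+2.5: break
print(i,z,f,state()['t'],state()['tool_pos'])
if f>f0+2.5:
    fingers.set_gripper(.62); ctrl.wait(.2); print(state()['wrist_force'],state()['finger_gap'])
    ctrl.move_straight([.43,.03,.2],max_speed=.15); print(state()['t'])
    w=camera_params("wrist");im=grab_frame("wrist")
    cv2.imwrite("pics/place2.png",im[:,:,::-1])
E
```

```text
0 0.06409999999999999 1.1377209139772009 12.1083 [0.43019779 0.02997924 0.06428496]
[ 0.29608978  0.09227152 -0.26606424] 0.6224720525137196
13.6667
```

```bash
cat >> geo.py <<'E'
PB=Bath([.5667,-.182],np.radians(11.2))
def pose(deg,shift=0,draw=0,up=0,dz=.001):
    th=np.radians(deg); r=down(PB.yaw,-th); return tcp(PB.grip(th,shift,draw,up)+r.apply([0,0,-dz]),r),r
def P(m):
    s=state(); print(m,"t%.2f gap%.3f gf%.1f"%(s['t'],s['finger_gap'],s['grasp_force']),s['wrist_force'].round(1),s['wrist_torque'].round(2),s['tool_pos'].round(4))
E
python3 - <<'E'
from geo import *
fingers.set_gripper(.32,grip_force=100)
p,r=pose(0,up=.09); ctrl.move_to(p,r.as_quat()); P("above")
im1=cv2.imread("pics/place2.png")
p2,_=pose(0,up=.03); ctrl.move_straight(p2,max_speed=.15); P("near")
w=camera_params("wrist"); im=grab_frame("wrist")[:,:,::-1]
for z in (.13,): print("grip top expected px",proj(w,[PB.w([x,-.098+y,z]) for x in(-.024,.024) for y in (-.006,.006)]))
cv2.imwrite("pics/grip.png",np.hstack([cv2.resize(im1,(400,300)),cv2.resize(im,(400,300))]))
E
```

```text
above t16.00 gap0.320 gf0.0 [0.1 0.2 1. ] [ 0.   -0.02  0.  ] [ 0.5858 -0.2776  0.1921]
near t16.55 gap0.320 gf0.0 [0.5 0.4 0.7] [-0.02  0.03 -0.04] [ 0.5861 -0.2781  0.1326]
grip top expected px [[266.17526875 279.47692766]
 [247.05778511 279.46730254]
 [267.20233901 208.61637947]
 [246.09601725 208.60462449]]
```

View pics/grip.png

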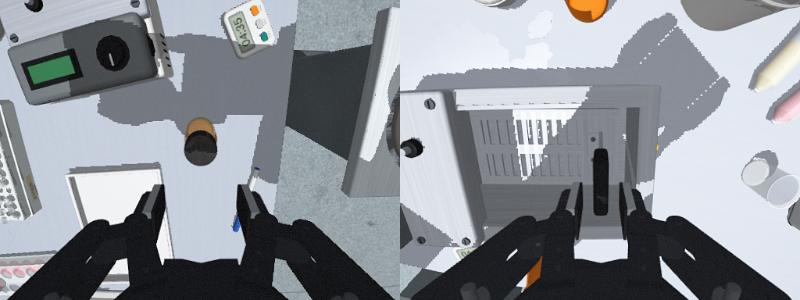

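On the left, the bottle stands upright on bare bench at (200,142). On the right, the black grip at (600,180) is centred between the fingers, as predicted. Now I'll grip it and tilt.

```bash
python3 - <<'E'
from geo import *
p,r=pose(0); ctrl.move_straight(p,max_speed=.08); P("down")
fingers.set_gripper(0.,grip_force=100); P("gripped")
N=7; ok=True
for i in range(1,N+1):
    f=i/N; p,r=pose(33*f,shift=.013*f,up=.003*min(1,3*f))
    ctrl.move_straight(p,r.as_quat(),max_speed=.1); P("tilt%d"%(33*f))
    if np.linalg.norm(state()['wrist_force'])>20: ok=False; break
print(ok)
im=grab_frame("top"); s=grab_frame("scene")
cv2.imwrite("pics/tilt.png",np.hstack([cv2.resize(im[90:240,200:400],(400,300)),cv2.resize(s[100:250,200:400],(400,300))])[:,:,::-1])
E
```

```text
down t17.12 gap0.318 gf0.0 [0.2 0.7 0.2] [-0.06  0.05 -0.  ] [ 0.5857 -0.2781  0.1019]
gripped t17.41 gap0.122 gf98.4 [0.7 0.5 3.2] [0.14 0.06 0.  ] [ 0.5861 -0.2783  0.1028]
tilt4 t17.71 gap0.119 gf97.5 [-0.4 -0.2 -3.9] [-0.06  0.01  0.01] [ 0.5846 -0.2714  0.1161]
tilt9 t18.01 gap0.117 gf97.6 [ 0.3  0.2 -3.5] [-0.    0.04  0.03] [ 0.5831 -0.2649  0.1288]
tilt14 t18.30 gap0.119 gf97.7 [-0.1 -0.3 -3.1] [ 0.12 -0.01 -0.03] [ 0.5816 -0.2572  0.1403]
tilt18 t18.58 gap0.125 gf97.7 [-0.  -0.  -3.6] [ 0.27  0.   -0.02] [ 0.5799 -0.2485  0.1507]
tilt23 t18.87 gap0.119 gf97.7 [ 0.2 -0.7 -2.6] [0.3  0.1  0.01] [ 0.578  -0.239   0.1601]
tilt28 t19.15 gap0.123 gf97.7 [-0.   0.6 -2.9] [ 0.43  0.12 -0.07] [ 0.576  -0.2288  0.1686]
tilt33 t19.43 gap0.123 gf97.8 [-0.1 -0.2 -3.5] [0.57 0.1  0.01] [ 0.5738 -0.2179  0.176 ]
True
```

View pics/tilt.png

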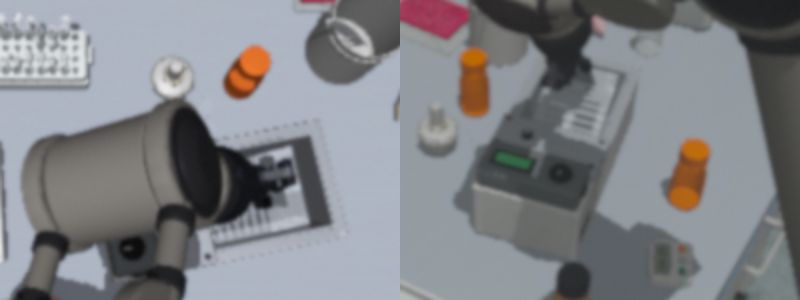

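The tilted plate (bright slotted deck at (280,180) left, (585,105) right) has come up in the opening. The forces show only its weight, about 3.3 N. Next I'll draw it along the slope, lift, level, and move it over the tray.

```bash
python3 - <<'E'
from geo import *
ok=True
for d in (.03,.06,.09,.12,.14):
    p,r=pose(33,.013,d,.003); ctrl.move_straight(p,max_speed=.1); P("draw%.2f"%d)
    if np.linalg.norm(state()['wrist_force']+[0,0,3.3])>12: ok=False;break
if ok:
    p,r=pose(33,.013,.14,.09); ctrl.move_straight(p,max_speed=.15); P("up")
    g=p-r.apply([0,0,.019]); g[2]=.34; r0=down(PB.yaw)
    ctrl.move_straight(tcp(g,r0),r0.as_quat(),max_speed=.1); P("level")
    yt=np.radians(3.75); rt=down(yt); c=np.array([.567,.2175,0]); g=c+R.from_euler('z',yt).apply([0,-.068,0])
    g[2]=.24; ctrl.move_to(tcp(g,rt),rt.as_quat()); P("over tray")
    ctrl.wait(.2); P("settled")
    im=grab_frame("top"); s=grab_frame("scene")
    cv2.imwrite("pics/over.png",np.hstack([cv2.resize(im,(400,300)),cv2.resize(s,(400,300))])[:,:,::-1])
E
```

```text
draw0.03 t19.98 gap0.123 gf97.8 [-0.2  0.1 -3.8] [ 0.57  0.14 -0.02] [ 0.5783 -0.243   0.1927]
draw0.06 t20.43 gap0.120 gf97.8 [-0.1  0.1 -4.6] [ 0.51  0.11 -0.03] [ 0.5832 -0.2668  0.2087]
draw0.09 t20.88 gap0.118 gf97.8 [-0.7  0.3 -3.6] [ 0.5   0.09 -0.01] [ 0.5881 -0.2914  0.2249]
draw0.12 t21.33 gap0.121 gf97.8 [-0.7  0.1 -4.5] [0.52 0.1  0.01] [ 0.593  -0.3161  0.2413]
draw0.14 t21.68 gap0.123 gf97.8 [ 0.3 -0.6 -3.1] [ 0.59  0.1  -0.02] [ 0.5964 -0.3327  0.2525]
up t22.42 gap0.120 gf97.8 [-0.2  0.2 -3.4] [0.53 0.11 0.07] [ 0.5962 -0.3325  0.3383]
level t23.14 gap0.119 gf97.7 [ 0.4  0.4 -2.8] [-0.16 -0.01 -0.07] [ 0.5945 -0.323   0.3197]
over tray t24.90 gap0.120 gf97.7 [ 0.2 -1.  -2.6] [-0.19  0.02  0.01] [0.572  0.1487 0.2213]
settled t25.10 gap0.121 gf97.7 [ 0.6 -1.  -2.6] [-0.16 -0.07 -0.02] [0.5719 0.1488 0.221 ]
```

View pics/over.png

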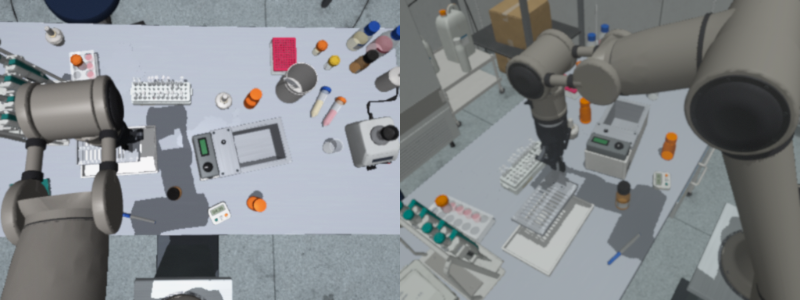

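The plate hangs level over the tray (left (108,150), right (545,210)). The bottle still stands at left (173,193), and the lamp, timer and marker haven't been touched. I'll lower it with contact detection.

```bash
python3 - <<'E'
from geo import *
yt=np.radians(3.75); rt=down(yt); c=np.array([.567,.2175,0]); g=c+R.from_euler('z',yt).apply([0,-.068,0])
def go(z,v): g[2]=z; ctrl.move_straight(tcp(g,rt),max_speed=v)
go(.122,.12); ctrl.wait(.15); P("near"); f0=state()['wrist_force'][2]; z=.122
while z>.106:
    z-=.0012; go(z,.03); f=state()['wrist_force'][2]
    if f>f0+3: break
P("contact z%.4f"%z)
if f>f0+2:
    fingers.set_gripper(.22); ctrl.wait(.3); P("open")
    fingers.set_gripper(.4); go(.21,.12); P("up")
    im=grab_frame("wrist"); w=camera_params("wrist")
    go(.30,.2); ctrl.move_to([.40,-.2,.4],down(0).as_quat()); ctrl.wait(.3); P("away")
    t=grab_frame("top")
    cv2.imwrite("pics/end.png",np.hstack([cv2.resize(im,(400,300)),cv2.resize(t,(400,300))])[:,:,::-1])
E
```

```text
near t26.48 gap0.123 gf97.6 [ 0.5  0.3 -3.6] [-0.14 -0.03 -0.08] [0.5719 0.1497 0.1038]
contact z0.1124 t28.48 gap0.123 gf99.3 [-3.4 -0.8  6.4] [-0.22  0.58  0.04] [0.5717 0.1496 0.0948]
open t29.03 gap0.218 gf0.0 [ 0.9 -0.3  0.5] [-0.01  0.01  0.02] [0.5714 0.1497 0.0933]
up t30.30 gap0.399 gf0.0 [ 0.4  0.1 -0.1] [0.01 0.   0.02] [0.571  0.1496 0.1902]
away t32.76 gap0.401 gf0.0 [0.1 0.5 0.9] [ 0.01 -0.02 -0.04] [ 0.4003 -0.1996  0.3998]
```

View pics/end.png

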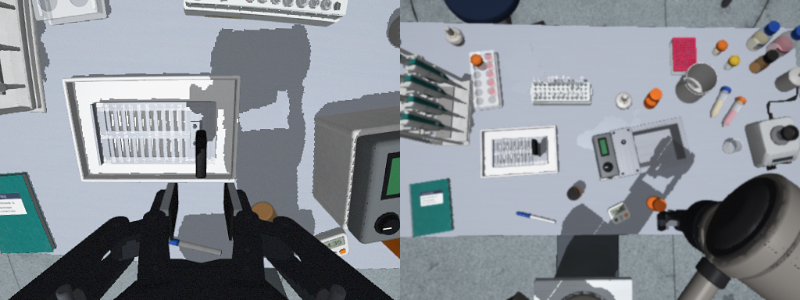

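The plate lies flat and centred in the tray, grip up (left (155,135), right (517,152)). The bottle stands upright at right (575,190), and the lamp, timer and marker are in place. The arm is clear, so I'm handing in.

```bash
python3 -c "
from plant import *
print(job_done())"
```

```text
the job is handed in; nothing more can be done
None
```

I handed the job in at about 33 s of the 72 s allowed: the brown bottle stands upright on bare bench at about (0.43, 0.03), the plate lies flat, grip up, in the drip tray, and the lamp, timer and marker look unmoved in the last picture.

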